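# Spin-check the sample carousel and brake it on its mark

## Robot

A 7-joint arm with a two-finger parallel gripper is mounted at the origin on the work surface. World frame = base frame: x ahead of the robot, y to its left, z up, the work surface at z = 0. Lengths are in mm, angles in rad, forces in N, time in s.
With the tool pointing down it reaches from about 425 to 875 mm from the base axis. Payload 8.4 kg.
Tool frame: the origin (TCP) lies between the finger pads; the fingertips stand 22 mm ahead of it and the grasp point (between the pads) lies 3 mm ahead of it; z points along the fingers, y is the direction in which the jaws open and shut (so a half turn about z gives the same grasp; the last joint's range is limited). The gripper opens to 87 mm and grips with 3 to 60 N. Pads are 19 mm wide; open, the fingers measure 117 mm over their backs; the gripper's body (75 mm by 190 mm) begins 51 mm behind the grasp point.
Start: joints at [-1.309, 0.333, 0.04, 1.465, -0.013, 1.343, -0.059], TCP at [229.465, 608.121, 244.546] pointing down, gripper open.
Joint ranges: [-2.58, 2.58], [-0.38, 2.09], [-1.3, 1.39], [0.25, 2.4], [-1.5, 4.64], [0.08, 2.09], [-2.65, 2.65]. Speed limits (rad/s): [2.22, 2.22, 2.79, 2.79, 3.14, 3.14, 3.14].

## Interface

Orientations are given as a unit quaternion [x, y, z, w].
In Python, from station import monitor, get_image, order, boxes_of, regions_of gives the robot as it stands.
- The arm moves only by the tool play_rows, never from a script. Its argument "moves" is a list of rows, each a list of 4 numbers: the shift along the tool's x, y, z in mm, then the turn about the tool's z in degrees. A call has 1 to 8 rows; each row shifts and turns the commanded pose from where the row before left it, along the tool's axes as they then stand; what a row does not reach is not made up. A row lasts 1/10 s, in which the tool goes at most 50 mm and 8.59 degrees, less where a joint would pass 70% of its speed; a pose out of reach is approached as far as the arm can. A call with a gripper value outside its range is refused whole. "gripper" is the closure, from 0 (fully open) to 1 (shut), set as the call begins (left out, the last holds). The fingers move at their own pace and stop on an object; "squeeze" is the grip in N (left out, the last holds). Time passes only in rows, so rows that do not move let the fingers close. It gives the time, the measured TCP pose, the force and the opening at its end, in the units of the state.
- monitor.sense(): the state, without advancing time (a new reading comes with each control period).
- get_image(name): name is "scene" or "top" or "wrist"; returns a dict with "color" (400x640x3 uint8, red, green, blue), "z_map" (400x640 float32, mm along the optical axis (not along the pixel's ray), 0 where there is no reading), "intrinsics" (3x3 intrinsics, pixels), "R" (3x3) and "t" (3): a world point X has camera coordinates R X + t; the wrist camera has in their place "hand_eye" (4x4, takes a point from camera to tool coordinates, whose origin is the TCP and whose axes are the flange's). Camera axes: x right, y down, z forward; pixel columns grow to the right and rows downward; lengths in mm; the calibration is good to about 2 mm. A picture is of the moment at which its call begins: read the wrist's pose just before it.
- order.finish_job(): hands the job in, once; it reports no verdict.
Trained networks look in the newest picture that a camera, given by its name, has taken for a name from the list of things; names that differ only in an ending like _2 or _b are one class to them, and where a whole thing is asked for, a point or a joint stands for the part that bears it (a point fixed in the world has none). Each returns a list of dicts, best first, with "confidence" (0 to 1); they miss things now and then, are a little off and sometimes report something else, mostly with a low value. They report only what shows in the picture. A call takes as long as a camera call.
- boxes_of(camera, label): "at" ([x, y, z] in mm, in the coordinates of the camera as it stood for that picture, good to about 4 mm: the middle of the surface that is visible of it).
- regions_of(camera, label): "mask" (400x640 bool, what is visible of it).
The state is a dict: "clock": time; "joint_pos": joint angles; "qd": joint speeds; "tau": joint torques, N m; "ee_pos": TCP position; "tool_rot": TCP orientation; "force": force on the tool from outside, world axes, zero at the start; "wrist_torque": the same for the moment, N m; "opening": opening from 0.0 (shut) to 1.0 (fully open).
Only numpy, scipy, OpenCV 4.12 (cv2) and the standard library are available. Lean on these libraries where they do the work, as an engineer would, in place of code of your own. Each camera call takes 0.05 s, during which the arm holds its last target. There are 200 camera calls.

## Task

Check that the sample carousel runs freely: flick one of its posts with a fingertip, either way round, so that the white disc spins briskly, and let it coast untouched for at least three seconds. Then, while it is still turning, brake it with a fingertip on the disc so that it stops with the red stripe at the blue pointer, and finish while still holding it there with the fingertip pressed on it. Only touch the carousel: do not lift the disc off its spindle, and leave the rack, the bottle and the tip box alone.

Things in the scene. Friction and masses are not known exactly. Their poses are not given: they have to be found in the camera images.
- hub (a point): centre of the top face of the carousel's white disc, on its upright axis, 72 mm above the bench. Around it: a steel hub 32 mm across and 12 mm high, eight vial caps 8 mm high within 39 mm of the axis, three posts (listed); the band from 68 to 125 mm from the axis is bare and flat, for braking. The disc is only rested on its spindle
- disc: the disc, 250 mm across, 14 mm thick, 0.8 to 1.3 kg; origin on the axis at its underside, 58 mm above the bench; x axis along the red stripe, yaw grows anticlockwise from above. Turns freely, no end stops; coasts 10 s or more after a good flick, losing about 0.05 rad/s plus 10 % of its speed each second
- carousel: the grey square housing under the disc, 290 x 290 x 46 mm, fixed to the bench; origin at the centre of its underside, on the disc's axis; its x axis points towards the blue pointer
- mark (a point): point on the red radial stripe (10 mm wide, from 74 to 122 mm from the axis) on the disc's top face, 118 mm from the axis; turns with the disc
- pointer (a point): the place where the mark must stop: fixed point 118 mm from the axis, level with the disc's top face, straight inwards from the tip of the fixed blue pointer, which stands on the housing just outside the disc's edge (tip 128 mm from the axis, stem 30 mm wide, top 83 mm above the bench)
- post0 (a point): centre of the top of one dark steel post, 12 mm in diameter, standing 35 mm above the disc (top 107 mm above the bench), 60 mm from the axis, 60 degrees anticlockwise of the red stripe; turns with the disc and is rigidly part of it
- post1 (a point): top of an identical post, opposite the red stripe (180 degrees)
- post2 (a point): top of an identical post, 60 degrees clockwise of the red stripe
- rack: bystander: loose pink tube rack, 90 x 130 mm, 59 mm high with its tubes; origin at the centre of its underside
- reagent: bystander: loose amber bottle with a blue cap, 56 mm across, 110 mm high; origin at the centre of its underside
- tipbox: bystander: loose blue box with a clear lid, 77 x 112 mm, 65 mm high; origin at the centre of its underside

How it is judged:
By the outcome, as a careful person would: the job done as asked, in the order asked, and still so for the second after the job is handed in, while the arm keeps its last pose, push and grip.
It also fails if it takes over 64 s, if anything falls off the work surface, if the arm or the gripper's body presses on something with over 40 N, if the wrist force passes 120 N, or if a joint passes its speed limit or range.

## Working session

There is one attempt and no reset: what is moved stays moved. The work goes in short steps, Python scripts to look and compute and a tool call to move; the robot and the scene stay as the last step left them, time stands still between calls to the robot, and variables do not carry over. Pictures are saved under pics/ and viewed, about 8 in all and at most 12, crops included, and the job is handed in when it is done.

Besides the shell and the picture viewer there is one more tool, called after ">>>" as name([rows], argument=value, ...), one row to a line, values as JSON. play_rows: Moves the arm, as the interface text tells. Its arguments: {"type":"object","properties":{"moves":{"type":"array","items":{"type":"array","items":{"type":"number"}}},"gripper":{"type":"number"},"squeeze":{"type":"number"}},"required":["moves"]}

```bash
mkdir -p pics; ls
cat > h.py <<'E'
import numpy as np, cv2
from station import monitor, get_image, order, boxes_of, regions_of
def w(im,p): return im["R"].T@(np.array(p)-im["t"])
def px(im,X):
    c=im["R"]@np.array(X)+im["t"]; u=im["intrinsics"]@c; return u[:2]/u[2]
E
python3 - <<'E'
from h import *
s=monitor.sense(); print({k:np.round(v,3) for k,v in s.items()})
for cam in ["top","scene"]:
    im=get_image(cam); cv2.imwrite(f"pics/{cam}0.png",im["color"][:,:,::-1])
    print(cam,w(im,[0,0,0]).round())
    for l in ["hub","mark","pointer","post0","carousel","disc","rack","reagent","tipbox"]:
        print(l,[(w(im,d["at"]).round(1).tolist(),round(d["confidence"],2)) for d in boxes_of(cam,l)[:3]])
E
```

```text
pics
{'clock': np.float64(0.0), 'joint_pos': array([-1.309,  0.334,  0.04 ,  1.466, -0.013,  1.343, -0.058]), 'qd': array([ 0.   ,  0.   ,  0.   ,  0.   ,  0.   , -0.001,  0.   ]), 'tau': array([-1.0000e-03, -6.5636e+01,  1.3350e+00, -4.0380e+01, -6.0000e-02,
        4.5000e-02,  0.0000e+00]), 'ee_pos': array([229.335, 607.75 , 243.667]), 'tool_rot': array([ 0.179,  0.984, -0.001, -0.   ]), 'force': array([-0.045,  0.435,  0.168]), 'wrist_torque': array([-0.01 ,  0.031, -0.   ]), 'opening': np.float64(0.999)}
top [ 435.   44. 1350.]
hub [([524.2, 82.0, 73.0], 0.63)]
mark [([525.4, 84.3, 73.8], 0.78)]
pointer [([520.5, 80.9, 74.2], 0.92)]
post0 [([525.9, 81.8, 70.9], 0.76)]
carousel [([524.4, 83.3, 70.7], 0.82)]
disc []
rack [([504.5, 362.5, 44.4], 0.8)]
reagent [([625.7, -118.0, 73.7], 0.72)]
tipbox [([504.3, -168.5, 61.7], 0.68)]
scene [891. 644. 562.]
hub [([535.7, 110.3, 72.4], 0.91)]
mark [([537.6, 104.9, 70.8], 0.58)]
pointer [([561.1, 140.9, 67.3], 0.77)]
post0 [([538.4, 104.1, 76.0], 0.6)]
carousel [([561.1, 146.3, 63.5], 0.72)]
disc [([538.4, 110.8, 71.8], 0.88)]
rack []
reagent [([635.6, -104.0, 63.9], 0.89)]
tipbox [([521.2, -145.5, 55.3], 0.64), ([563.4, 143.6, 62.7], 0.63)]
```

View pics/top0.png

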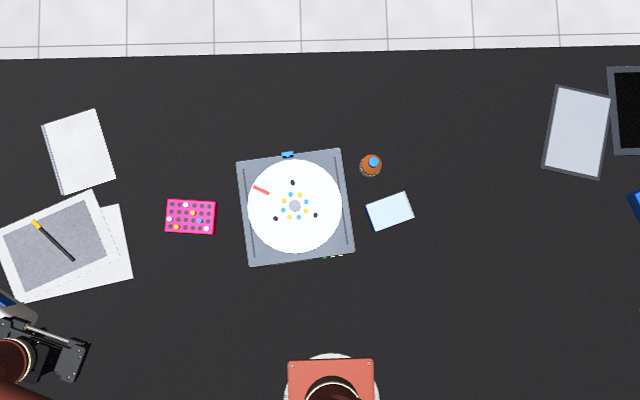

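View pics/scene0.png

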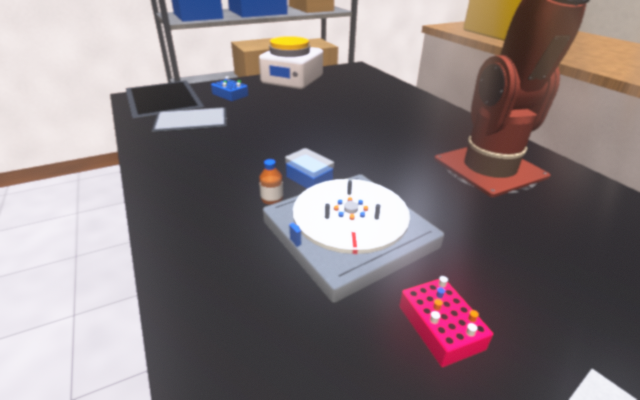

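```bash
cat >> h.py <<'E'
def ray(im,uv,z):
    uv=np.atleast_2d(uv); d=np.c_[uv,np.ones(len(uv))]@np.linalg.inv(im["intrinsics"]).T@im["R"]
    c=-im["R"].T@im["t"]; return c+d*((z-c[2])/d[:,2])[:,None]
def col(im,which):
    h=cv2.cvtColor(im["color"],cv2.COLOR_RGB2HSV); H,S,V=[h[:,:,i].astype(int) for i in range(3)]
    return {"white":(S<40)&(V>200),"red":((H<8)|(H>172))&(S>80)&(V>120),"blue":(H>98)&(H<125)&(S>120)&(V>60)}[which]
def pts(im,which,z,c,r0,r1):
    m=col(im,which); v,u=np.nonzero(m); P=ray(im,np.c_[u,v],z)
    r=np.hypot(P[:,0]-c[0],P[:,1]-c[1]); return P[(r>r0)&(r<r1)]
E
python3 - <<'E'
from h import *
for cam in ["top","scene"]:
    im=get_image(cam)
    m=col(im,"white").astype(np.uint8)
    n,l,st,ce=cv2.connectedComponentsWithStats(m)
    u0=px(im,[525,82,72]).astype(int)
    c0=np.array([525,90])
    P=ray(im,np.c_[np.nonzero(m)[::-1]],72); P=P[np.hypot(*(P[:,:2]-c0).T)<150]
    hull=cv2.convexHull((P[:,:2]).astype(np.float32))[:,0]
    A=np.c_[2*hull,np.ones(len(hull))]; s=np.linalg.lstsq(A,(hull**2).sum(1),rcond=None)[0]
    c=s[:2]; print(cam,"centre",c,"r",np.sqrt(s[2]+c@c))
    for k,z,r0,r1 in [("red",72,60,128),("blue",83,126,165)]:
        Q=pts(im,k,z,c,r0,r1)
        if len(Q):
            q=Q.mean(0); print(k,len(Q),q.round(1),np.degrees(np.arctan2(q[1]-c[1],q[0]-c[0])).round(2),np.hypot(*(q[:2]-c)).round(1))
    # housing: depth-plane top at z 46
    z=im["z_map"]; v,u=np.nonzero(z>0); zz=z[v,u]
    K=im["intrinsics"]; X=np.c_[(u-K[0,2])/K[0,0]*zz,(v-K[1,2])/K[1,1]*zz,zz]; X=(X-im["t"])@im["R"]
    k=(np.hypot(*(X[:,:2]-c).T)<215)&(X[:,2]>36)&(X[:,2]<52)
    print("housing",cv2.minAreaRect(X[k][:,:2].astype(np.float32)))
    for r0,r1 in [(40,110),]:
        rr=np.hypot(*(X[:,:2]-c).T); print("disc z",np.median(X[(rr>75)&(rr<115)][:,2]))
        k=(rr>45)&(rr<75)&(X[:,2]>90); print("posts",k.sum())
        a=np.degrees(np.arctan2(X[k,1]-c[1],X[k,0]-c[0])); print(np.sort(a.round(0)))
E
```

```text
top centre [531.40742196  85.45850116] r 128.21272204227168
red 51 [570.  172.4  72. ] 66.05 95.1
blue 58 [663.9 100.7  83. ] 6.55 133.3
housing ((524.3406372070312, 87.72126770019531), (291.0466613769531, 422.8247985839844), 6.568536281585693)
disc z 71.8565499349407
posts 54
[-126. -124. -123. -123. -122. -122. -121. -121. -120. -120. -119. -119.
 -118. -118. -117. -116.   -3.   -2.   -2.   -2.    0.    0.    0.    0.
    1.    3.    3.    3.    3.    4.    5.    6.    6.    6.  123.  124.
  125.  125.  126.  127.  127.  127.  128.  129.  129.  130.  130.  130.
  130.  132.  132.  132.  134.  134.]
scene centre [526.83769771 100.9211517 ] r 139.34186026646066
red 71 [573.1 178.   72. ] 59.02 89.9
blue 390 [598.3  21.9  83. ] -47.85 106.5
housing ((524.7645874023438, 101.93611145019531), (289.5635986328125, 426.5914306640625), 6.827750205993652)
disc z 72.66997811414888
posts 142
[-116. -116. -116. -116. -116. -116. -115. -114. -114. -114. -114. -114.
 -114. -114. -112. -112. -112. -112. -112. -112. -112. -112. -111. -111.
 -111. -110. -110. -110. -110. -110. -109. -109. -109. -109. -109. -109.
 -108. -108. -107.  -17.  -17.  -16.  -15.  -13.  -13.  -12.  -12.  -12.
  -11.  -11.  -11.  -11.  -11.  -11.  -10.  -10.  -10.  -10.  -10.  -10.
  -10.   -9.   -9.   -9.   -9.   -9.   -9.   -9.   -8.   -8.   -8.   -8.
   -8.   -8.   -8.   -8.   -8.   -8.   -8.   -8.   -8.   -7.   -7.   -7.
   -7.   -7.   -7.   -6.   -6.   -6.   -6.   -6.   -6.   -6.   -6.   -5.
  126.  127.  127.  127.  128.  128.  128.  128.  128.  128.  128.  129.
  129.  129.  129.  129.  130.  130.  130.  130.  130.  130.  130.  131.
  131.  131.  131.  131.  132.  132.  132.  132.  132.  133.  134.  134.
  134.  134.  134.  134.  136.  136.  137.  138.  139.  140.]
```

```bash
cat >> h.py <<'E'
from scipy.optimize import least_squares
def cloud(im):
    z=im["z_map"]; v,u=np.nonzero(z>0); zz=z[v,u]; K=im["intrinsics"]
    return (np.c_[(u-K[0,2])/K[0,0]*zz,(v-K[1,2])/K[1,1]*zz,zz]-im["t"])@im["R"]
E
python3 - <<'E'
from h import *
for cam in ["top","scene"]:
    im=get_image(cam); X=cloud(im); 
    k=(np.hypot(*(X[:,:2]-[528,88]).T)<150)&(abs(X[:,2]-72)<(5 if cam=="top" else 8))
    D=X[k]; 
    print(cam,k.sum(),"circ",cv2.minEnclosingCircle(D[:,:2].astype(np.float32)))
    h=cv2.convexHull(D[:,:2].astype(np.float32))[:,0]
    a0=np.degrees(np.arctan2(h[:,1]-88,h[:,0]-528)); h=h[abs(a0-6)>12]
    f=least_squares(lambda p:np.hypot(h[:,0]-p[0],h[:,1]-p[1])-125,[528,88],loss="soft_l1"); c=f.x; print("c fixed r",c,np.std(f.fun))
    f=least_squares(lambda p:np.hypot(h[:,0]-p[0],h[:,1]-p[1])-p[2],[528,88,125],loss="soft_l1"); print("free",f.x)
    # posts
    P=X[(X[:,2]>92)&(X[:,2]<112)&(abs(np.hypot(*(X[:,:2]-c).T)-60)<22)]
    lab=cv2.kmeans(P[:,:2].astype(np.float32),3,None,(3,50,.1),5,2)[1].ravel()
    C=np.array([P[lab==i].mean(0) for i in range(3)]); print("posts",C.round(1).tolist(),"centroid(->2/3 c?)")
    # posts at +-60,180 around stripe: equilateral -> centroid = axis
    print("centroid",C.mean(0).round(1))
    Q=pts(im,"red",72,c,70,126)
    d=np.linalg.svd(Q[:,:2]-Q[:,:2].mean(0))[2][0]; print("red mean",Q.mean(0),"ang",np.degrees(np.arctan2(*(Q.mean(0)[:2]-c)[::-1])),"linefit",np.degrees(np.arctan2(d[1],d[0])))
    B=X[(X[:,2]>76)&(X[:,2]<88)&(abs(np.hypot(*(X[:,:2]-c).T)-140)<15)]; print("blue pts",len(B),B.mean(0) if len(B) else "", np.degrees(np.arctan2(B[:,1].mean()-c[1],B[:,0].mean()-c[0])) if len(B) else "")
    for n,xy in [("rack",(504,362)),("bot",(626,-118)),("tip",(504,-168))]:
        Y=X[(np.hypot(*(X[:,:2]-xy).T)<100)&(X[:,2]>25)&(np.hypot(*(X[:,:2]-c).T)>205)]
        if len(Y): print(n,Y.min(0).round(),Y.max(0).round())
E
```

```text
top 6299 circ ((534.0416259765625, 85.74600219726562), 133.17623901367188)
c fixed r [526.12532251  83.75405688] 0.5719994759420993
free [525.52586145  83.71480648 124.0515927 ]
posts [[584.6, 87.1, 106.1], [492.6, 133.8, 106.1], [498.8, 29.9, 106.7]] centroid(->2/3 c?)
centroid [525.3  83.6 106.3]
red mean [570.01390809 172.38748991  72.        ] ang 63.6567834871069 linefit -116.65420019965264
blue pts 51 [662.38253873  99.80854643  82.25475022] 6.719885659762382
rack [457. 298.  25.] [554. 434.  65.]
bot [ 527. -178.   28.] [659. -96. 115.]
tip [ 452. -233.   28.] [ 557. -117.   73.]
scene 6200 circ ((535.6426391601562, 89.4370346069336), 134.7127685546875)
c fixed r [526.66632346  85.63940497] 0.7639319434382167
free [526.37954312  85.84081177 124.47983478]
posts [[494.7, 137.4, 101.8], [586.5, 91.1, 102.2], [500.0, 33.7, 102.2]] centroid(->2/3 c?)
centroid [527.1  87.4 102.1]
red mean [569.27432371 171.07150047  72.        ] ang 63.49294854012551 linefit 63.74845416072
blue pts 89 [664.0650963  102.72900632  82.57418012] 7.090012986440337
rack [459. 299.  25.] [558. 436.  62.]
bot [ 527. -181.   25.] [660. -93. 113.]
tip [ 453. -231.   25.] [ 558. -115.   69.]
```

>>> play_rows([
  [-15,-15,0,0],
  [-30,-31,0,0],
  [-30,-31,0,0],
  [-30,-31,0,0],
  [-30,-31,0,0],
  [-30,-31,0,0],
  [-30,-31,0,0],
  [-30,-31,0,0],
], gripper=1, squeeze=20)

```text
clock: 2.0
ee_pos: [358.6, 309.9, 244.8]
tool_rot: [0.179, 0.984, 0.0, 0.0]
force: [0.9, 0.0, -0.1]
opening: 0.356
```

>>> play_rows([
  [-30,-30,10,0],
  [-30,-31,10,0],
  [-30,-31,10,0],
  [-30,-31,10,0],
  [-30,-31,10,0],
  [-25,-28,10,0],
  [-17,-18,5,0],
  [-8,-8,0,6],
])

```text
clock: 2.8
ee_pos: [472.0, 43.5, 179.1]
tool_rot: [0.233, 0.973, -0.0, -0.0]
force: [0.4, 0.3, -0.0]
opening: 0.009
```

>>> play_rows([
  [-25,0,0,0],
  [-40,0,5,0],
  [-30,0,15,0],
  [-13,0,20,0],
  [0,0,20,0],
  [0,0,12,0],
  [0,0,4,0],
  [0,0,0,0],
])

```text
clock: 3.6
ee_pos: [568.0, -1.8, 103.6]
tool_rot: [0.231, 0.973, 0.0, -0.0]
force: [0.5, 0.3, 0.4]
opening: 0.006
```

>>> play_rows([
  [0,0,4,0],
  [0,0,0,0],
])

```text
clock: 3.8
ee_pos: [568.4, -1.8, 100.0]
tool_rot: [0.231, 0.973, 0.0, 0.0]
force: [-0.2, 0.1, 0.2]
opening: 0.008
```

>>> play_rows([
  [0,0,4,0],
  [0,0,0,0],
])

```text
clock: 4.0
ee_pos: [568.1, -2.0, 95.4]
tool_rot: [0.231, 0.973, 0.0, -0.0]
force: [-0.7, 0.8, 0.0]
opening: 0.005
```

>>> play_rows([
  [0,0,2,0],
  [0,0,0,0],
])

```text
clock: 4.2
ee_pos: [568.4, -2.1, 93.7]
tool_rot: [0.231, 0.973, 0.0, 0.0]
force: [0.1, -1.0, 3.2]
opening: 0.004
```

>>> play_rows([
  [0,0,2,0],
  [0,0,0,0],
])

```text
clock: 4.4
ee_pos: [568.9, -2.2, 92.1]
tool_rot: [0.231, 0.973, 0.0, 0.001]
force: [0.5, -0.4, 7.4]
opening: 0.004
```

>>> play_rows([
  [0,0,-15,0],
  [5,0,-30,0],
  [25,0,-12,0],
  [38,0,0,0],
  [28,0,0,0],
  [12,0,10,0],
  [0,0,25,0],
  [0,0,10,0],
])

```text
clock: 5.2
ee_pos: [470.7, 46.6, 102.8]
tool_rot: [0.23, 0.973, -0.0, -0.001]
force: [-0.3, -0.6, 0.4]
opening: 0.005
```

Run:
```python
from h import *
s=monitor.sense(); print(s["ee_pos"],s["force"],s["clock"])
im=get_image("scene"); cv2.imwrite("pics/scene1.png",im["color"][100:320,200:500,::-1].repeat(2,0).repeat(2,1))
for cam in ["scene","top"]:
    im=im if cam=="scene" else get_image("top")
    X=cloud(im); P=X[(X[:,2]>85)&(X[:,2]<112)&(abs(np.hypot(*(X[:,:2]-[526,84.5]).T)-60)<14)&(np.hypot(*(X[:,:2]-s["ee_pos"][:2]).T)>22)]
    a=np.degrees(np.arctan2(P[:,1]-84.5,P[:,0]-526)).round()
    print(cam,np.unique(a,return_counts=True))
    Q=pts(im,"red",72,[526,84.5],70,126); print(len(Q), Q.mean(0) if len(Q) else "", np.degrees(np.arctan2(Q[:,1].mean()-84.5,Q[:,0].mean()-526)) if len(Q) else "")
```

```text
[470.73693274  46.61928078 102.84735653] [-0.26941591 -0.6255367   0.36783096] 5.2
scene (array([-128., -127., -126., -125.,  -12.,  -11.,  -10.,   -9.,   -8.,
         -7.,   -6.,   -5.,   -4.,   -3.,   -2.,   -1.,  105.,  106.,
        107.,  108.,  109.,  110.,  111.,  112.,  113.,  114.,  115.,
        116.,  117.]), array([ 3,  2,  1,  4,  3,  3,  1,  3,  7,  7,  5,  7, 19, 11,  3,  1,  4,
       11, 11, 10,  8,  7,  4,  5,  1,  2,  3,  1,  1]))
53 [586.91888221 160.20737536  72.        ] 51.17767232349023
top (array([-14., -13., -12., -11.,  -9.,  -8.,  -7.,  -6., 107., 109.]), array([3, 2, 3, 2, 4, 1, 1, 3, 1, 1]))
1488 [461.58131354  42.45336716  72.        ] -146.8671684647296
```

View pics/scene1.png

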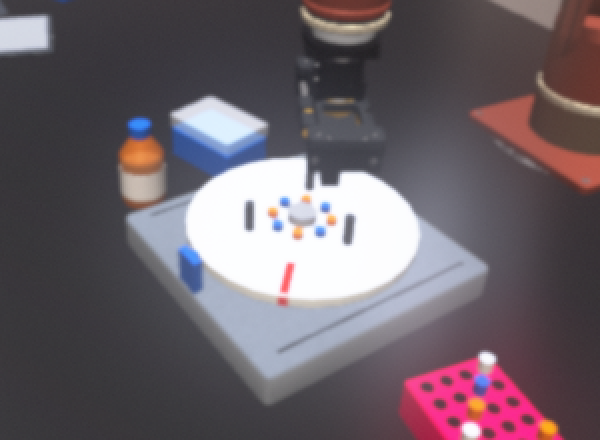

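```bash
cat >> h.py <<'E'
AX=np.array([526.3,84.7])
def ang(im):
    Q=pts(im,"red",72,AX,72,124)
    if len(Q)<15: return None,len(Q)
    q=np.median(Q,0)[:2]-AX; return np.degrees(np.arctan2(q[1],q[0])),len(Q)
def track(n):
    out=[]
    for i in range(n):
        t=monitor.sense()["clock"]; im=get_image("scene"); out.append((t,)+ang(im))
    return out,im
E
python3 - <<'E'
from h import *
o,im=track(6); print(*o,sep="\n"); print(monitor.sense()["clock"],monitor.sense()["ee_pos"])
E
```

```text
(5.3, np.float64(49.802658615237384), 53)
(5.35, np.float64(49.512061390063835), 54)
(5.4, np.float64(48.77152510003002), 55)
(5.45, np.float64(48.32726023108331), 54)
(5.5, np.float64(47.7178251439453), 54)
(5.55, np.float64(47.148518835353414), 56)
5.6 [472.33998356  46.30766464 104.24423088]
```

>>> play_rows([
  [-5,0,0,0],
  [-10,0,0,0],
  [-15,0,0,0],
  [-19,0,0,0],
  [-20,0,0,0],
  [-20,0,-5,0],
  [-18,0,-10,0],
  [-8,0,-15,0],
])

```text
clock: 6.4
ee_pos: [576.1, -6.8, 133.3]
tool_rot: [0.231, 0.973, -0.001, 0.0]
force: [-0.4, -0.5, 0.3]
opening: 0.008
```

Run:
```python
from h import *
o,im=track(8); print(*o,sep="\n"); print(monitor.sense()["clock"],monitor.sense()["ee_pos"])
cv2.imwrite("pics/scene2.png",im["color"][100:320,200:500,::-1].repeat(2,0).repeat(2,1))
```

```text
(6.4, np.float64(-161.54839909281466), 28)
(6.45, np.float64(-149.28964184905035), 33)
(6.5, np.float64(-137.68303503029347), 28)
(6.55, np.float64(-125.15802234691878), 29)
(6.6, np.float64(-113.99095856196989), 28)
(6.65, np.float64(-102.44994227493558), 26)
(6.7, np.float64(-91.2285957275357), 29)
(6.75, np.float64(-79.6502370650829), 30)
6.8 [573.86255118  -4.85285052 132.88370541]
```

>>> play_rows([
  [3,0,10,0],
  [2,0,10,0],
  [0,0,5,0],
  [0,0,0,0],
  [0,0,0,0],
  [0,0,0,0],
  [0,0,0,0],
  [0,0,0,0],
])

```text
clock: 7.6
ee_pos: [570.2, -3.0, 108.8]
tool_rot: [0.231, 0.973, 0.0, 0.0]
force: [-0.1, 0.2, 0.4]
opening: 0.005
```

>>> play_rows([
  [0,0,0,0],
  [0,0,0,0],
  [0,0,0,0],
  [0,0,0,0],
  [0,0,0,0],
  [0,0,0,0],
  [0,0,0,0],
  [0,0,0,0],
])

```text
clock: 8.4
ee_pos: [570.0, -3.0, 108.5]
tool_rot: [0.231, 0.973, -0.0, -0.0]
force: [-0.0, 0.8, -0.2]
opening: 0.004
```

>>> play_rows([
  [0,0,0,0],
  [0,0,0,0],
  [0,0,0,0],
  [0,0,0,0],
  [0,0,0,0],
  [0,0,0,0],
  [0,0,0,0],
  [0,0,0,0],
])

```text
clock: 9.2
ee_pos: [570.0, -3.0, 108.6]
tool_rot: [0.231, 0.973, -0.0, -0.0]
force: [0.3, -0.2, 0.0]
opening: 0.008
```

>>> play_rows([
  [0,0,0,0],
  [0,0,0,0],
  [0,0,0,0],
  [0,0,0,0],
  [0,0,0,0],
  [0,0,0,0],
  [0,0,0,0],
  [0,0,0,0],
])

```text
clock: 10.0
ee_pos: [570.0, -3.0, 108.6]
tool_rot: [0.231, 0.973, -0.0, -0.0]
force: [-1.2, -0.7, 0.9]
opening: 0.004
```

>>> play_rows([
  [0,0,0,0],
  [0,0,0,0],
  [0,0,0,0],
  [0,0,0,0],
  [0,0,0,0],
  [0,0,0,0],
  [0,0,0,0],
  [0,0,0,0],
])

```text
clock: 10.8
ee_pos: [570.0, -3.0, 108.5]
tool_rot: [0.231, 0.973, -0.0, -0.0]
force: [-0.7, 0.1, -0.3]
opening: 0.008
```

>>> play_rows([
  [0,0,0,0],
  [0,0,0,0],
  [0,0,0,0],
  [0,0,0,0],
  [0,0,0,0],
  [0,0,0,0],
  [0,0,0,0],
  [0,0,0,0],
])

```text
clock: 11.6
ee_pos: [570.0, -3.0, 108.6]
tool_rot: [0.231, 0.973, -0.0, -0.0]
force: [0.3, -1.2, -0.0]
opening: 0.006
```

>>> play_rows([
  [0,0,0,0],
  [0,0,0,0],
  [0,0,0,0],
  [0,0,0,0],
  [0,0,0,0],
  [0,0,0,0],
  [0,0,0,0],
  [0,0,0,0],
])

```text
clock: 12.4
ee_pos: [570.1, -3.0, 108.6]
tool_rot: [0.231, 0.973, -0.0, 0.0]
force: [0.3, -0.9, -0.2]
opening: 0.003
```

>>> play_rows([
  [0,0,0,0],
  [0,0,0,0],
  [0,0,0,0],
  [0,0,0,0],
  [0,0,0,0],
  [0,0,0,0],
  [0,0,0,0],
  [0,0,0,0],
])

```text
clock: 13.2
ee_pos: [570.1, -2.9, 108.6]
tool_rot: [0.231, 0.973, -0.0, 0.0]
force: [0.4, -0.2, -0.2]
opening: 0.007
```

>>> play_rows([
  [0,0,0,0],
  [0,0,0,0],
  [0,0,0,0],
  [0,0,0,0],
  [0,0,0,0],
  [0,0,0,0],
  [0,0,0,0],
  [0,0,0,0],
])

```text
clock: 14.0
ee_pos: [570.0, -3.0, 108.6]
tool_rot: [0.231, 0.973, -0.0, -0.0]
force: [-0.3, -0.4, -0.4]
opening: 0.005
```

>>> play_rows([
  [0,0,0,0],
  [0,0,0,0],
  [0,0,0,0],
  [0,0,0,0],
  [0,0,0,0],
  [0,0,0,0],
  [0,0,0,0],
  [0,0,0,0],
])

```text
clock: 14.8
ee_pos: [570.1, -3.0, 108.6]
tool_rot: [0.231, 0.973, -0.0, 0.0]
force: [-0.0, -0.4, -0.4]
opening: 0.003
```

>>> play_rows([
  [0,0,0,0],
  [0,0,0,0],
  [0,0,0,0],
  [0,0,0,0],
  [0,0,0,0],
  [0,0,0,0],
  [0,0,0,0],
  [0,0,0,0],
])

```text
clock: 15.6
ee_pos: [570.0, -3.0, 108.6]
tool_rot: [0.231, 0.973, -0.0, -0.0]
force: [-0.2, 0.6, -0.8]
opening: 0.01
```

>>> play_rows([
  [0,0,0,0],
  [0,0,0,0],
  [0,0,0,0],
  [0,0,0,0],
  [0,0,0,0],
  [0,0,0,0],
  [0,0,0,0],
  [0,0,0,0],
])

```text
clock: 16.4
ee_pos: [570.0, -3.0, 108.6]
tool_rot: [0.231, 0.973, -0.0, -0.0]
force: [-0.3, 0.4, -0.1]
opening: 0.005
```

Run:
```python
from h import *
o,im=track(8); print(*o,sep="\n"); print(monitor.sense()["clock"],monitor.sense()["ee_pos"])
cv2.imwrite("pics/scene2.png",im["color"][100:320,200:500,::-1].repeat(2,0).repeat(2,1))
```

```text
(16.4, np.float64(-142.95031682356372), 28)
(16.45, np.float64(-141.74733806751718), 28)
(16.5, np.float64(-140.05280292473532), 28)
(16.55, np.float64(-138.8636283240399), 30)
(16.6, np.float64(-137.33155244516868), 28)
(16.65, np.float64(-136.04885194358897), 28)
(16.7, np.float64(-134.82879767672037), 28)
(16.75, np.float64(-133.45743803894177), 28)
16.8 [570.04910377  -3.00071615 108.57160638]
```

View pics/scene2.png

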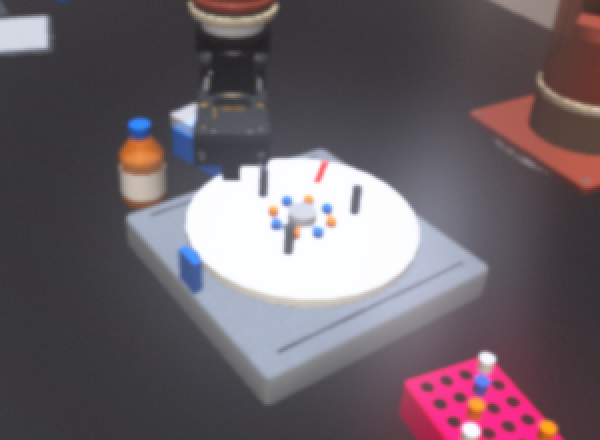

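>>> play_rows([
  [0,0,-20,0],
  [10,0,-17,0],
  [30,0,0,0],
  [35,0,0,0],
  [25,0,0,0],
  [10,0,0,0],
  [0,0,0,0],
  [0,0,0,0],
])

```text
clock: 17.6
ee_pos: [472.7, 46.1, 145.9]
tool_rot: [0.231, 0.973, 0.0, 0.001]
force: [0.1, 0.8, -0.1]
opening: 0.006
```

Run:
```python
from h import *
o,im=track(5); print(*o,sep="\n"); print(monitor.sense()["clock"],monitor.sense()["ee_pos"])
```

```text
(17.6, np.float64(-115.26640029702067), 29)
(17.65, np.float64(-114.64160164585836), 26)
(17.7, np.float64(-113.53515438432372), 28)
(17.75, np.float64(-112.99139097705367), 28)
(17.8, np.float64(-112.30847760962767), 27)
17.85 [472.30758317  45.82210852 145.45533135]
```

>>> play_rows([
  [10,7,0,0],
  [18,12,0,0],
  [10,7,0,6],
  [0,0,0,6],
  [0,0,0,6],
  [0,0,0,0],
])

```text
clock: 18.45
ee_pos: [449.7, 86.5, 145.5]
tool_rot: [0.381, 0.925, -0.0, 0.0]
force: [0.2, 0.4, 0.3]
opening: 0.005
```

Run:
```python
from h import *
o,im=track(4); print(*o,sep="\n"); s=monitor.sense(); print(s["clock"],s["ee_pos"],s["tool_rot"])
p=o[-1][1]+180; P=AX+60*np.array([np.cos(np.radians(p)),np.sin(np.radians(p))]); print(p,P)
```

```text
(18.45, np.float64(-102.39687993126067), 27)
(18.5, np.float64(-102.2746049840092), 26)
(18.55, np.float64(-101.21731787886492), 25)
(18.6, np.float64(-101.08362778918186), 28)
18.65 [449.60013513  86.50702623 145.50570499] [ 3.79106258e-01  9.25353136e-01 -1.33686226e-04 -1.04475360e-05]
78.91637221081814 [537.83449332 143.58085821]
```

>>> play_rows([
  [0,0,20,0],
  [0,0,18,0],
  [0,0,5,0],
  [0,0,0,0],
])

```text
clock: 19.05
ee_pos: [449.1, 86.4, 102.2]
tool_rot: [0.38, 0.925, -0.001, -0.0]
force: [0.0, 1.5, -0.0]
opening: 0.007
```

>>> play_rows([
  [-7,0,0,0],
  [-13,0,0,0],
  [-18,0,0,0],
  [-21,0,0,0],
  [-21,0,0,0],
  [-21,0,-4,0],
  [-20,0,-10,0],
  [-12,0,-12,0],
])

```text
clock: 19.85
ee_pos: [545.5, -8.6, 129.7]
tool_rot: [0.38, 0.925, -0.0, 0.001]
force: [-0.1, -0.7, -0.1]
opening: 0.004
```

Run:
```python
from h import *
o,im=track(8); print(*o,sep="\n"); s=monitor.sense(); print(s["clock"],s["ee_pos"],s["tool_rot"])
```

```text
(19.85, np.float64(44.406404336950075), 53)
(19.9, np.float64(56.251368240755625), 52)
(19.95, np.float64(67.82677055083984), 53)
(20.0, np.float64(79.45870299697589), 47)
(20.05, np.float64(90.71507545253277), 46)
(20.1, np.float64(102.1196836123316), 42)
(20.15, np.float64(112.71932856361697), 35)
(20.2, np.float64(124.23701746923875), 31)
20.25 [543.43624093  -6.08909522 128.15598867] [ 3.79542807e-01  9.25174076e-01 -1.35220663e-05 -4.32911449e-04]
```

>>> play_rows([
  [0,0,10,0],
  [0,0,10,0],
  [0,0,3,0],
  [0,0,0,0],
  [0,0,0,0],
  [0,0,0,0],
  [0,0,0,0],
  [0,0,0,0],
])

```text
clock: 21.05
ee_pos: [544.2, -6.8, 105.8]
tool_rot: [0.38, 0.925, 0.0, 0.0]
force: [0.6, 0.1, -0.2]
opening: 0.009
```

>>> play_rows([
  [0,0,0,0],
  [0,0,0,0],
  [0,0,0,0],
  [0,0,0,0],
  [0,0,0,0],
  [0,0,0,0],
  [0,0,0,0],
  [0,0,0,0],
])

```text
clock: 21.85
ee_pos: [544.0, -6.8, 105.6]
tool_rot: [0.38, 0.925, -0.0, -0.0]
force: [0.6, -0.6, 0.1]
opening: 0.007
```

>>> play_rows([
  [0,0,0,0],
  [0,0,0,0],
  [0,0,0,0],
  [0,0,0,0],
  [0,0,0,0],
  [0,0,0,0],
  [0,0,0,0],
  [0,0,0,0],
])

```text
clock: 22.65
ee_pos: [544.0, -6.8, 105.5]
tool_rot: [0.38, 0.925, -0.0, -0.0]
force: [-0.1, 0.5, -0.5]
opening: 0.008
```

>>> play_rows([
  [0,0,0,0],
  [0,0,0,0],
  [0,0,0,0],
  [0,0,0,0],
  [0,0,0,0],
  [0,0,0,0],
  [0,0,0,0],
  [0,0,0,0],
])

```text
clock: 23.45
ee_pos: [544.1, -6.8, 105.6]
tool_rot: [0.38, 0.925, -0.0, 0.0]
force: [-0.3, -0.3, -0.2]
opening: 0.005
```

>>> play_rows([
  [0,0,0,0],
  [0,0,0,0],
  [0,0,0,0],
  [0,0,0,0],
  [0,0,0,0],
  [0,0,0,0],
  [0,0,0,0],
  [0,0,0,0],
])

```text
clock: 24.25
ee_pos: [544.0, -6.8, 105.6]
tool_rot: [0.38, 0.925, -0.0, -0.0]
force: [0.3, -0.4, 0.0]
opening: 0.01
```

>>> play_rows([
  [0,0,5,0],
  [0,0,2,0],
  [0,0,0,0],
  [0,0,0,0],
  [0,0,0,0],
  [0,0,0,0],
  [0,0,0,0],
  [0,0,0,0],
])

```text
clock: 25.05
ee_pos: [544.1, -6.8, 98.6]
tool_rot: [0.38, 0.925, -0.0, 0.0]
force: [-0.5, 0.1, -1.2]
opening: 0.009
```

```bash
cat >> h.py <<'E'
def predict(o,target=6.8,c=.1,k=.14):
    t=np.array([x[0] for x in o]); a=np.degrees(np.unwrap(np.radians([x[1] for x in o])))
    from scipy.integrate import solve_ivp
    def f(p): 
        tau=t-t[0]; A=p[1]+c/k; return p[0]+np.degrees(A/k*(1-np.exp(-k*tau))-c/k*tau)
    s=least_squares(lambda p:f(p)-a,[a[0],1.]); p=s.x; print("w0",p[1],"rms",np.std(s.fun))
    tau=np.arange(0,20,.01); A=p[1]+c/k; w=A*np.exp(-k*tau)-c/k
    th=p[0]+np.degrees(A/k*(1-np.exp(-k*tau))-c/k*tau)
    end=np.argmax(w<0) if (w<0).any() else len(w)
    for n in range(-3,6):
        g=target+360*n
        if g>a[-1] and g<th[:end].max():
            i=np.argmax(th>g); print("pass t",t[0]+tau[i],"w",w[i])
E
python3 - <<'E'
from h import *
o,im=track(6); print(*o,sep="\n"); predict(o); s=monitor.sense(); print(s["clock"],s["ee_pos"],s["tool_rot"])
E
```

```text
(25.05, np.float64(94.94385000322127), 46)
(25.1, np.float64(99.3830957584996), 45)
(25.15, np.float64(103.76002718510054), 42)
(25.2, np.float64(107.95125534843226), 39)
(25.25, np.float64(111.98621516654343), 40)
(25.3, np.float64(116.2921991133536), 36)
w0 1.5221981570239997 rms 0.07713001148780795
pass t 30.87 w 0.2758680131090524
25.35 [544.02187689  -6.8097997   98.55019711] [ 3.80029710e-01  9.24974279e-01 -4.71501802e-05 -2.58763544e-05]
```

>>> play_rows([
  [0,0,0,0],
  [0,0,0,0],
  [0,0,0,0],
  [0,0,0,0],
  [0,0,0,0],
  [0,0,0,0],
  [0,0,0,0],
  [0,0,0,0],
])

```text
clock: 26.15
ee_pos: [544.0, -6.8, 98.5]
tool_rot: [0.38, 0.925, -0.0, -0.0]
force: [-0.3, 0.3, -0.4]
opening: 0.004
```

>>> play_rows([
  [0,0,0,0],
  [0,0,0,0],
  [0,0,0,0],
  [0,0,0,0],
  [0,0,0,0],
  [0,0,0,0],
  [0,0,0,0],
  [0,0,0,0],
])

```text
clock: 26.95
ee_pos: [544.0, -6.9, 98.6]
tool_rot: [0.38, 0.925, -0.0, 0.0]
force: [0.7, -0.1, 0.0]
opening: 0.007
```

Run:
```python
from h import *
o,im=track(6); print(*o,sep="\n"); predict(o); s=monitor.sense(); print(s["clock"],s["ee_pos"],s["tool_rot"])
```

```text
(26.95, np.float64(-132.82097067182843), 30)
(27.0, np.float64(-130.6804132718211), 29)
(27.05, np.float64(-127.78228942039657), 26)
(27.1, np.float64(-125.52033134009599), 29)
(27.15, np.float64(-122.91810331095509), 29)
(27.2, np.float64(-120.03158399031409), 30)
w0 0.9207063280429127 rms 0.2054094785707588
27.25 [544.0597367   -6.81530628  98.57268379] [ 3.80052176e-01  9.24965050e-01 -9.65386364e-06  1.05695089e-05]
```

>>> play_rows([
  [0,0,-24,0],
  [0,0,-24,0],
  [25,5,0,0],
  [40,7,0,0],
  [40,7,0,0],
  [30,5,0,0],
  [15,3,0,8],
  [0,0,0,8],
])

```text
clock: 28.05
ee_pos: [455.0, 120.2, 146.6]
tool_rot: [0.506, 0.863, 0.0, -0.0]
force: [0.6, -0.8, 0.5]
opening: 0.009
```

>>> play_rows([
  [0,0,0,8],
  [0,0,0,0],
  [0,0,0,0],
  [0,0,0,0],
  [0,0,0,0],
  [0,0,0,0],
  [0,0,0,0],
  [0,0,0,0],
])

```text
clock: 28.85
ee_pos: [456.4, 117.8, 146.5]
tool_rot: [0.564, 0.826, -0.0, -0.0]
force: [-0.4, -0.8, -0.1]
opening: 0.007
```

>>> play_rows([
  [0,0,0,0],
  [0,0,0,0],
  [0,0,0,0],
  [0,0,0,0],
  [0,0,0,0],
  [0,0,0,0],
  [0,0,0,0],
  [0,0,0,0],
])

```text
clock: 29.65
ee_pos: [456.3, 117.8, 146.6]
tool_rot: [0.564, 0.826, -0.0, -0.0]
force: [-0.7, -0.5, 0.1]
opening: 0.009
```

Run:
```python
from h import *
o,im=track(6); print(*o,sep="\n"); s=monitor.sense(); print(s["clock"],s["ee_pos"],s["tool_rot"])
```

```text
(29.65, np.float64(-26.06678119948644), 39)
(29.7, np.float64(-24.055351098759424), 36)
(29.75, np.float64(-23.2027823456792), 31)
(29.8, np.float64(-21.90557660958659), 32)
(29.85, np.float64(-20.01504048740445), 35)
(29.9, np.float64(-19.723234784964916), 33)
29.95 [456.35177143 117.84191417 146.55218188] [ 5.64063675e-01  8.25731294e-01 -3.92355121e-05 -8.15063209e-06]
```

>>> play_rows([
  [0,0,0,0],
  [0,0,0,0],
  [0,0,0,0],
  [0,0,0,0],
  [0,0,20,0],
  [0,0,18,0],
  [0,0,5,0],
])

```text
clock: 30.65
ee_pos: [455.4, 117.5, 102.1]
tool_rot: [0.564, 0.826, -0.001, -0.0]
force: [-0.3, 0.2, 0.7]
opening: 0.007
```

>>> play_rows([
  [-7,0,0,0],
  [-13,0,0,0],
  [-18,0,0,0],
  [-21,0,0,0],
  [-21,0,0,0],
  [-21,0,-4,0],
  [-20,0,-10,0],
  [-12,0,-12,0],
])

```text
clock: 31.45
ee_pos: [505.4, -8.1, 130.8]
tool_rot: [0.565, 0.825, -0.0, 0.0]
force: [0.8, -0.5, 0.5]
opening: 0.005
```

Run:
```python
from h import *
o,im=track(6); print(*o,sep="\n"); s=monitor.sense(); print(s["clock"],s["ee_pos"],s["tool_rot"])
for c,k in [(.1,.14),(.1,.15),(.05,.18),(.08,.16)]: print(c,k); predict(o,c=c,k=k)
```

```text
(31.45, np.float64(142.80279300584695), 29)
(31.5, np.float64(154.21541896539784), 22)
(31.55, np.float64(165.94210912627483), 26)
(31.6, np.float64(177.2055779134427), 28)
(31.65, np.float64(-171.7459110307418), 26)
(31.7, np.float64(-160.57985696729835), 28)
31.75 [504.32344984  -4.92228606 129.30166292] [ 5.63472788e-01  8.26134551e-01  6.38241359e-06 -3.46260179e-04]
0.1 0.14
w0 4.036362822734137 rms 0.10702668395795095
pass t 32.51 w 3.3811828850731924
pass t 34.75 w 2.2787289932491546
pass t 38.72 w 1.002546990965818
0.1 0.15
w0 4.041373263086178 rms 0.10330543302711873
pass t 32.519999999999996 w 3.343254855592267
pass t 34.82 w 2.1732413712056946
pass t 39.29 w 0.7858122154064091
0.05 0.18
w0 4.050136086333392 rms 0.09773081823904325
pass t 32.519999999999996 w 3.2919367890962734
pass t 34.92 w 2.0397143911264157
pass t 39.95 w 0.6593699388737331
0.08 0.16
w0 4.043873209950315 rms 0.10159877576598478
pass t 32.519999999999996 w 3.3289085101805536
pass t 34.839999999999996 w 2.1415867500477126
pass t 39.42 w 0.7694449761459095
```

>>> play_rows([
  [0,0,10,0],
  [0,0,10,0],
  [0,0,3,0],
  [0,0,0,0],
  [0,0,0,0],
  [0,0,0,0],
  [0,0,0,0],
  [0,0,0,0],
])

```text
clock: 32.55
ee_pos: [504.9, -6.0, 106.8]
tool_rot: [0.564, 0.826, 0.0, 0.0]
force: [0.5, 1.1, -1.1]
opening: 0.009
```

>>> play_rows([
  [0,0,0,0],
  [0,0,0,0],
  [0,0,0,0],
  [0,0,0,0],
  [0,0,0,0],
  [0,0,0,0],
  [0,0,0,0],
  [0,0,0,0],
])

```text
clock: 33.35
ee_pos: [504.7, -6.0, 106.6]
tool_rot: [0.564, 0.826, -0.0, 0.0]
force: [-0.3, 0.8, -0.2]
opening: 0.006
```

>>> play_rows([
  [0,0,0,0],
  [0,0,0,0],
  [0,0,0,0],
  [0,0,0,0],
  [0,0,0,0],
  [0,0,0,0],
  [0,0,0,0],
  [0,0,0,0],
])

```text
clock: 34.15
ee_pos: [504.7, -6.0, 106.6]
tool_rot: [0.564, 0.826, -0.0, 0.0]
force: [-0.1, -0.2, 0.1]
opening: 0.009
```

>>> play_rows([
  [0,0,0,0],
  [0,0,0,0],
  [0,0,0,0],
  [0,0,0,0],
  [0,0,0,0],
  [0,0,0,0],
  [0,0,0,0],
  [0,0,0,0],
])

```text
clock: 34.95
ee_pos: [504.7, -6.0, 106.6]
tool_rot: [0.564, 0.826, -0.0, 0.0]
force: [-0.2, 0.2, -0.1]
opening: 0.005
```

>>> play_rows([
  [0,0,0,0],
  [0,0,0,0],
  [0,0,0,0],
  [0,0,0,0],
  [0,0,0,0],
  [0,0,0,0],
  [0,0,0,0],
  [0,0,0,0],
])

```text
clock: 35.75
ee_pos: [504.7, -6.0, 106.5]
tool_rot: [0.564, 0.826, -0.0, 0.0]
force: [0.9, 0.2, 0.0]
opening: 0.004
```

>>> play_rows([
  [0,0,5,0],
  [0,0,2,0],
  [0,0,0,0],
  [0,0,0,0],
  [0,0,0,0],
  [0,0,0,0],
  [0,0,0,0],
  [0,0,0,0],
])

```text
clock: 36.55
ee_pos: [504.8, -6.0, 99.6]
tool_rot: [0.564, 0.826, 0.0, 0.0]
force: [-0.6, 0.4, 0.6]
opening: 0.005
```

Run:
```python
from h import *
o,im=track(6); print(*o,sep="\n"); s=monitor.sense(); print(s["clock"],s["ee_pos"],s["tool_rot"])
for c,k in [(.1,.14),(.1,.15),(.05,.18),(.08,.16)]: print(c,k); predict(o,c=c,k=k)
```

```text
(36.55, np.float64(-164.613096182508), 28)
(36.6, np.float64(-160.5372915029019), 28)
(36.65, np.float64(-156.14895867092284), 29)
(36.7, np.float64(-151.89349605560597), 28)
(36.75, np.float64(-147.47537576891273), 25)
(36.8, np.float64(-143.27905725984076), 28)
36.85 [504.738661    -6.03155331  99.56810272] [ 5.64039823e-01  8.25747587e-01 -7.00553326e-06  5.15177033e-06]
0.1 0.14
w0 1.535961584433921 rms 0.10942947282240113
pass t 39.089999999999996 w 0.8625815279900765
0.1 0.15
w0 1.5378536954049553 rms 0.11158852317357369
pass t 39.129999999999995 w 0.8304034798006168
0.05 0.18
w0 1.5372485310598198 rms 0.11087207409815668
pass t 39.099999999999994 w 0.869165016670361
0.08 0.16
w0 1.537233145323369 rms 0.11086862009322355
pass t 39.11 w 0.8525511987696921
```

>>> play_rows([
  [0,0,1.5,0],
  [0,0,0,0],
  [0,0,0,0],
  [0,0,0,0],
  [0,0,0,0],
  [0,0,0,0],
  [0,0,0,0],
  [0,0,0,0],
])

```text
clock: 37.65
ee_pos: [504.8, -6.0, 98.1]
tool_rot: [0.564, 0.826, 0.0, 0.0]
force: [0.5, -0.2, 0.2]
opening: 0.01
```

>>> play_rows([
  [0,0,0,0],
  [0,0,0,0],
  [0,0,0,0],
  [0,0,0,0],
  [0,0,0,0],
  [0,0,0,0],
  [0,0,0,0],
])

```text
clock: 38.35
ee_pos: [504.7, -6.0, 98.1]
tool_rot: [0.564, 0.826, -0.0, 0.0]
force: [0.9, 0.1, -0.2]
opening: 0.006
```

Run:
```python
from h import *
o,im=track(6); print(*o,sep="\n"); s=monitor.sense(); print(s["clock"],s["ee_pos"],s["tool_rot"])
for c,k in [(.1,.14),(.08,.16)]: print(c,k); predict(o,c=c,k=k)
```

```text
(38.35, np.float64(-34.84026757943986), 29)
(38.4, np.float64(-31.613308818972246), 29)
(38.45, np.float64(-28.171361839271537), 39)
(38.5, np.float64(-26.279517203549258), 31)
(38.55, np.float64(-22.135937731523754), 31)
(38.6, np.float64(-19.723234784964916), 29)
38.65 [504.72433204  -6.03544011  98.04610102] [ 5.64054204e-01  8.25737764e-01 -2.52623457e-05 -5.90645560e-06]
0.1 0.14
w0 1.0874605156387072 rms 0.3871683980333765
pass t 39.08 w 0.9124190024644115
0.08 0.16
w0 1.0876322689856968 rms 0.3871595117318618
pass t 39.08 w 0.9126166537584082
```

Run:
```python
from h import *
o,im=track(1); print(o, monitor.sense()["clock"])
```

```text
[(38.65, np.float64(-17.102349361932284), 32)] 38.7
```

>>> play_rows([
  [0,0,0,0],
  [0,0,0,0],
  [0,0,0,0],
  [0,0,8,0],
  [0,0,1,0],
  [0,0,0,0],
])

```text
clock: 39.3
ee_pos: [506.3, -6.5, 89.9]
tool_rot: [0.564, 0.826, 0.001, 0.001]
force: [-0.9, -1.8, 15.5]
opening: 0.004
```

Run:
```python
from h import *
o,im=track(4); print(*o,sep="\n"); s=monitor.sense(); print(s["clock"],s["ee_pos"],s["force"])
Q=pts(im,"red",72,AX,60,126); q=Q.mean(0)[:2]-AX; print("mean ang",np.degrees(np.arctan2(q[1],q[0])))
cv2.imwrite("pics/scene3.png",im["color"][150:280,240:400,::-1].repeat(4,0).repeat(4,1))
for i in range(3):
  im=get_image("top"); Q=pts(im,"red",72,AX,60,126)
  if len(Q): q=Q.mean(0)[:2]-AX; print("top",len(Q),np.degrees(np.arctan2(q[1],q[0])),np.hypot(*q))
```

```text
(39.3, np.float64(5.890745117538458), 40)
(39.35, np.float64(5.876601442951531), 41)
(39.4, np.float64(5.876601442951531), 41)
(39.45, np.float64(5.902594319246003), 39)
39.5 [506.32139764  -6.51052351  90.10811376] [-1.75616299 -2.0730647  12.99400817]
mean ang 5.912808760308511
top 1647 -99.53390665752951 80.24099714846405
top 1644 -99.55849254659823 80.2822215795131
top 1647 -99.53479475338149 80.32583948183337
```

View pics/scene3.png

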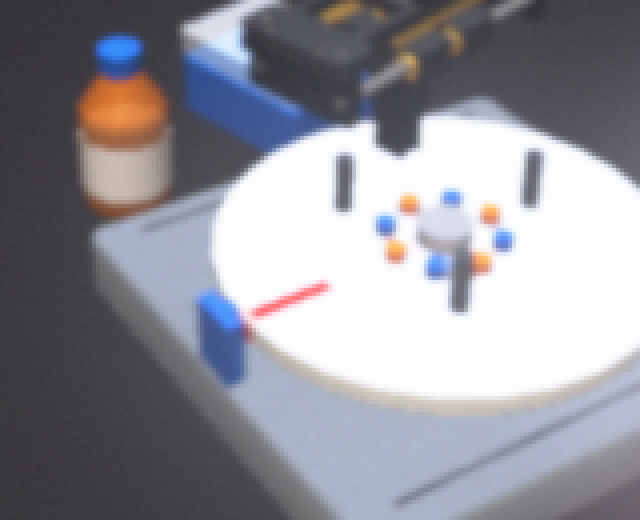

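```bash
python3 -c "
from h import *
print(order.finish_job())"
```

```text
the job is handed in; nothing more can be done
None
```

The carousel spins freely. I flicked it, let it coast, and braked it with the red stripe at the blue pointer. I handed it in with the fingertip still pressed on the disc.

- **Spin and coast:** I flicked a post anticlockwise to about 4 rad/s. The disc then coasted untouched for about 7.6 s, down to about 0.9 rad/s.
- **Braking:** I pressed the fingertip on the bare band, about 93 mm from the axis.
- **Last check:** In the scene camera the disc was still, with the stripe at 5.9°. I measured the pointer at about 6.7–7.1°, so the miss is about 1°, or 2 mm at the mark. The fingertip was pressing with about 13 N. The top camera could not confirm this because the arm hid the stripe.
- **Extra flicks:** This was the third flick. After the first, the disc had slowed too much to reach the pointer. After the second, I judged it would fall short and flicked again before it stopped, though it would probably just have got there.
- **Disturbance before the first flick:** I pressed lightly on the disc to find its height. Lifting off set it turning slowly, at about 0.2 rad/s.
- **Bystanders:** The moves stayed clear of the rack, bottle and tip box. I did not measure their positions again at the end.

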